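Refit the spring and cap of the spice mill

TASK

The spice mill has been cleaned and needs putting back together: thread the wide coil spring, tang end down as it stands, over the finned spindle until it sits fully home on the steel seat, twisting it a little whenever it snags rather than forcing it. Let go of it, then put the hollow wooden cap over the spindle, open end down as it stands, so that it rests straight on top of the spring. Leave everything else on the counter where it is.

Things in the scene. Friction and masses are not known exactly. Their poses are not given: they have to be found in the camera images.
- mill_seat (a point): Centre of the mill's steel seat, a disc 48 mm across whose top (this point, z up) is 66 mm above the counter. The mill is a turned wooden body up to 92 mm across, fixed to the counter, with a side crank reaching 86 mm out on its +x side, all below the seat. The spindle rises from the seat; its four fins point along this frame's +x, -x, +y and -y.
- spindle_tip (a point): Top centre of the mill's steel spindle, 75 mm above the seat on its axis. The spindle has a plus-shaped section: four fins, each 4 mm thick, along this frame's +x, -x, +y and -y. They reach 11 mm from the axis from the seat up to 63 mm above it, 9 mm over the next 6 mm, and 7 mm over the top 6 mm.
- spring_center (a point): Centre of the wide coil spring, which stands upright and does not give: 50 mm high, 32 mm outside, 25 to 26 mm inside, 3 mm steel wire, flat closed ends, about 40 g. This point is on its axis 25 mm above its lower end, z up; fully home it is 25 mm above the seat. Its tang lies in this frame's +x direction.
- spring_tang (a point): Inner end of the spring's tang, 8 mm from its axis: a straight 3 mm wire at its lower end only, pointing inward from the coil and ending 6.5 mm from the axis. It must go down any of the four gaps between fins, so it must lie about 45 degrees from the fins (some 15 degrees to spare either way). On the top or a step of a fin it snags.
- cap_center (a point): Centre of the wooden cap, standing open end down: 46 mm across with straight sides up to 33 mm, then a rounded shoulder, 45 mm high, about 90 g. This point is on its axis 22.5 mm above its lower rim, z up. From below it has a bore 26 mm across and 31 mm deep. In place its rim rests on the spring and this point is 72.5 mm above the seat.
- narrow_spring: A narrower, shorter coil spring, 19 mm across and 28 mm high; not needed, leave it. Origin at the centre of its underside.
- jar_lid: Flat steel jar lid, 68 mm across, 16 mm high, without a bore; not needed. Origin at the centre of its underside.
- brush: Small brush 170 mm long lying on the counter along its x axis; not needed. Origin under its middle.
- pebble_jar: Glass jar of pebbles, 66 mm across, 97 mm high; not needed. Origin at the centre of its underside.
- vase: Dark vase, 68 mm across, 120 mm high; not needed. Origin at the centre of its underside.
- bowl: Small blue bowl, 110 mm across, 45 mm high; not needed. Origin at the centre of its underside.
- wood_block: Dark wooden block 100 x 55 x 35 mm; not needed. Origin at the centre of its underside.
Things that resemble listed ones, but are neither listed nor needed, are in the scene too. Of the things that look like the part that bears mill_seat, the largest one is meant. What is shaped like the part that bears cap_center but pink or yellow is not meant.

How it is judged:
On the way:
1. the wide spring is threaded fully down the spindle onto the seat and let go, before the cap goes on (horizontal distance between spring_center and mill_seat below 0.005 m and z of spring_center in the frame of mill_seat between 0.021 and 0.029 m and angle between spring_center's own z axis and vertical below 0.1 rad and contact force between the fingers and spring below 0.1 N and horizontal distance between cap_center and mill_seat above 0.04 m), for 0.2 s.
At the end, for the whole second after the job is handed in: The wide spring is upright on the spindle, tang end down on the seat, and the cap is open end down over the spindle on top of the spring: each within 5 mm of the axis, 4 mm of its home height and 0.10 rad of straight, released and at rest (horizontal distance between each of spring_center, cap_center and mill_seat below 0.005 m and z of spring_center in the frame of mill_seat between 0.021 and 0.029 m and angle between each of spring_center, cap_center's own z axis and vertical below 0.1 rad and z of cap_center in the frame of mill_seat between 0.0685 and 0.0765 m and linear speed of each of cap, spring below 0.02 m/s); the robot touches nothing.
It fails at once if the spring is forced against the mill (more than 80 N) (contact force between spring and mill above 80 N).
It fails at once if another thing on the counter is displaced by more than 30 mm (distance of any of narrow_spring, jar_lid, brush, pebble_jar, vase, bowl, wood_block from where it was at the start of the episode above 0.03 m).
It also fails if it takes over 67 s, if anything falls off the work surface, if the arm or the gripper's body presses on something with over 40 N, if the wrist force passes 120 N, or if a joint passes its speed limit or range.

ROBOT

A 6-joint arm with a two-finger parallel gripper is mounted at the origin on the work surface. World frame = base frame: x ahead of the robot, y to its left, z up, the work surface at z = 0. Lengths are in m, angles in rad, forces in N, time in s.
With the tool pointing down it reaches from about 0.425 to 0.95 m from the base axis. Payload 14.7 kg.
Tool frame: the origin (TCP) lies at the very end of the fingers, on their centre line; the grasp point (between the pads) lies 19 mm behind it (hold_point_z is the distance from the TCP to the grasp point, in m); z points along the fingers, y is the line along which they close (so a half turn about z gives the same grasp; the last joint's range is limited). The gripper opens to 85 mm and grips with 20 to 120 N. Pads are 22 mm wide; open, the fingers measure 114 mm over their backs; the gripper's body (76 mm by 85 mm) begins 54 mm behind the grasp point. The pads swing forward as they close: fully open they stand 13 mm farther back than shut.
Start: joints at [1.151, 0.48, 1.596, -0, 1.065, -0.047], TCP at [0.237, 0.605, 0.231] pointing down, gripper open.
Joint ranges: [-2.75, 2.75], [-0.82, 2.05], [0.23, 2.67], [-1.56, 4.7], [0.09, 2.69], [-2.92, 2.92]. Speed limits (rad/s): [1.89, 1.89, 2.39, 3.01, 3.01, 3.01].

INTERFACE

Orientations are given as a rotation vector (axis times angle).
In Python, from cell import observe, capture, camera_info, sign_off, hold_point_z gives the robot as it stands.
- The arm moves only by the tool drive_tool, never from a script. Its argument "commands" is a list of rows, each a list of 5 numbers: the finger opening in cm, from 0 to 8.54, then the shift along the world's x, y, z in cm, then the turn about the world's z in rad. In form: [[hand, tx, ty, tz, twist], ...]. A call has exactly 8 rows; each row shifts and turns the commanded pose from where the row before left it; what a row does not reach is not made up. A row lasts 1/10 s, in which the tool goes at most 50 mm and 8.59 degrees, less where a joint would pass 70% of its speed; a pose out of reach is approached as far as the arm can. A call is refused whole if a number of a shift passes 5 or a number of a turn 0.15, either way. A call with a gripper value outside its range is refused whole. The fingers move at their own pace and stop on an object; the grip force is fixed at half the most. Time passes only in rows, so rows that do not move let the fingers close, or fill a call up. It gives the time, the measured TCP pose, the force, the opening and the grip force at its end, in the units of the state.
- observe(): the state, without advancing time (a new reading comes with each control period).
- capture(name): name is "scene" or "top"; returns (picture, depth): 480x640x3 uint8, red, green, blue; 480x640 float32, m along the optical axis (not along the pixel's ray), 0 where there is no reading.
- camera_info(name): a dict with "camera_matrix" (3x3 intrinsics, pixels), "origin" and "rotation" of the camera in the world. Camera axes: x right, y up, looking along -z (the intrinsics and any distortion apply to the point x, -y, -z); pixel columns grow to the right and rows downward; lengths in m; the calibration is good to about 2 mm. A picture is of the moment at which its call begins. camera_info takes no time and is no camera call.
- sign_off(): hands the job in; it is judged then, once.
The state is a dict: "time_s": time; "joint_pos": joint angles; "dq": joint speeds; "effort": joint torques, N m; "tcp_pos": TCP position; "orientation": TCP orientation; "force": force on the tool from outside, world axes, zero at the start; "wrist_torque": the same for the moment, N m; "gripper_width": finger opening in m; "gripper_force": force on a finger pad.
Only numpy, scipy, OpenCV 4.12 (cv2) and the standard library are available. Lean on these libraries where they do the work, as an engineer would, in place of code of your own. Each camera call takes 0.05 s, during which the arm holds its last target. There are 200 camera calls.

## Working session

There is one attempt and no reset: what is moved stays moved. The work goes in short steps, Python scripts to look and compute and a tool call to move; the robot and the scene stay as the last step left them, time stands still between calls to the robot, and variables do not carry over. Pictures are saved under pics/ and viewed, at most 10 in all, crops included, and the job is handed in when it is done.

Besides the shell and the picture viewer there is one more tool, called in YAML: its name, and indented under it one key for each argument. drive_tool: Moves the arm, as the interface text tells. Its arguments: {"type":"object","properties":{"commands":{"type":"array"}},"required":["commands"]}

```bash
mkdir -p pics; cat > h.py <<'E'
import numpy as np, cv2
from cell import *
def grab(n,save=None):
    p,d=capture(n); p=np.array(p);d=np.array(d)
    if save: cv2.imwrite('pics/'+save,p[:,:,::-1])
    return p,d
def ray(n,u,v):
    c=camera_info(n);K=np.array(c['camera_matrix']);R=np.array(c['rotation']);o=np.array(c['origin'])
    d=np.array([(u-K[0,2])/K[0,0],-(v-K[1,2])/K[1,1],-1.0]);return o,R@d
def atz(n,u,v,z):
    o,d=ray(n,u,v);return o+d*(z-o[2])/d[2]
def cloud(n,D):
    c=camera_info(n);K=np.array(c['camera_matrix']);R=np.array(c['rotation']);o=np.array(c['origin'])
    v,u=np.mgrid[0:480,0:640]
    P=np.stack([(u-K[0,2])/K[0,0]*D,-(v-K[1,2])/K[1,1]*D,-D],-1)
    W=P@R.T+o; W[D==0]=np.nan; return W
E
python3 - <<'E'
from h import *
for n in('scene','top'):
    p,d=grab(n,n+'0.png');np.savez('/tmp/%s0.npz'%n,p=p,d=d);print(n,camera_info(n),(d>0).mean())
print(observe())
E
```

```text
scene {'camera_matrix': array([[541.0180598 ,   0.        , 312.75923905],
       [  0.        , 541.0180598 , 243.33740679],
       [  0.        ,   0.        ,   1.        ]]), 'origin': array([1.52006644, 0.36040997, 0.83416285]), 'rotation': array([0.62269488, 0.9131748 , 1.75280795])} 0.9959114583333334
top {'camera_matrix': array([[494.19456007,   0.        , 316.68645005],
       [  0.        , 494.19456007, 251.69612715],
       [  0.        ,   0.        ,   1.        ]]), 'origin': array([ 0.39601188, -0.01293429,  1.51423351]), 'rotation': array([ 0.10213892, -0.07924303, -1.55367649])} 0.9960611979166667
{'time_s': 0.1, 'joint_pos': array([ 1.15141976e+00,  4.80790542e-01,  1.59678261e+00, -2.88896279e-05,
        1.06509154e+00, -4.66024963e-02]), 'dq': array([-0.00030153, -0.00192562,  0.00044802, -0.00041819,  0.00075685,
       -0.00101908]), 'effort': array([ 9.37208533e-04, -9.52249217e+01, -4.31045401e+01, -1.65216929e-04,
        5.00973823e-03,  4.79978962e-05]), 'tcp_pos': array([0.23657773, 0.60504073, 0.23073319]), 'orientation': array([-5.82104658e-01, -3.08696536e+00,  1.64750546e-03]), 'force': array([-0.75491569, -0.4678908 , -0.23654576]), 'wrist_torque': array([ 0.0492539 ,  0.05412127, -0.00562577]), 'gripper_force': 0.0, 'gripper_width': 0.08561717975263095}
```

Rotation is a rotation vector; I'll convert it.

```bash
sed -i "s/R=np.array(c\['rotation'\])/R=cv2.Rodrigues(np.array(c['rotation']))[0]/" h.py
```

```text
(no output)
```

View pics/scene0.png

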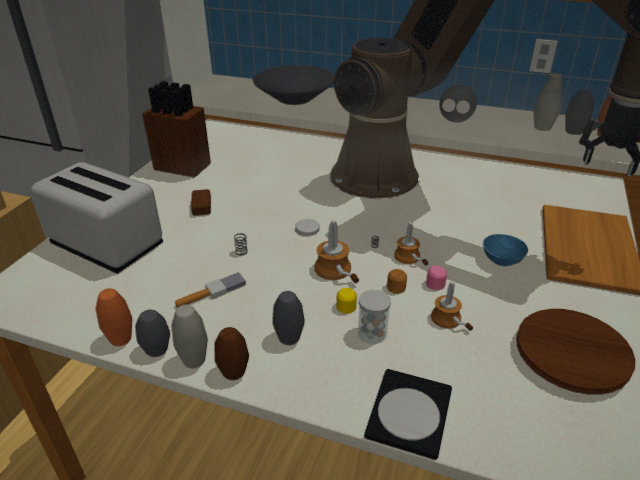

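View pics/top0.png

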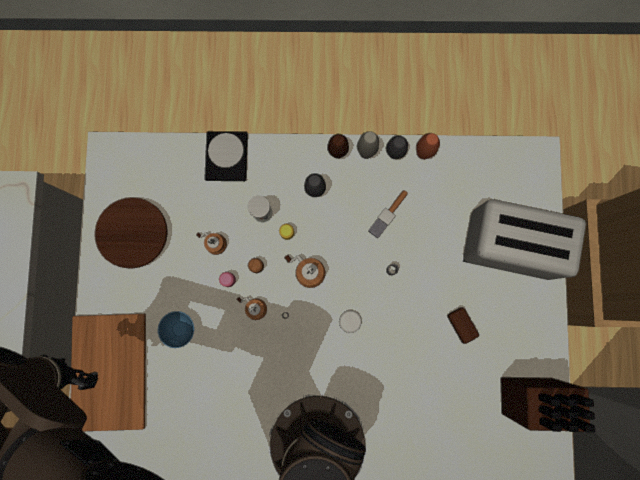

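Candidates, by pixel:
- **Mills:** scene (333,258) / top (310,271) is the largest. The others are scene (408,248) and (450,310).
- **Caps:** scene (397,281) / top (256,265) is brown wood. The pink one at (437,277) and the yellow one at (346,300) are excluded.
- **Springs:** scene (240,243) / top (392,269) is the wide one. The one at scene (375,241) is the narrow one.

One enlarged crop sheet to confirm these.

```bash
python3 - <<'E'
from h import *
I={n:np.load('/tmp/%s0.npz'%n) for n in('scene','top')}
def crop(n,u,v,w,h,s=(260,290)):
    return cv2.resize(I[n]['p'][v-h:v+h,u-w:u+w],s,interpolation=cv2.INTER_CUBIC)
L=[('scene',335,252,29,32),('scene',240,243,15,17),('scene',397,281,15,17),('top',310,270,26,29),('top',392,269,13,14),('top',256,265,13,14)]
im=[crop(*l) for l in L]
cv2.imwrite('pics/crops.png',np.vstack([np.hstack(im[:3]),np.hstack(im[3:])])[:,:,::-1])
for n in I:
    W=cloud(n,I[n]['d'])
    for l in L:
        if l[0]!=n: continue
        _,u,v,w,h=l
        c=W[v-h:v+h,u-w:u+w].reshape(-1,3);m=c[:,2]>.012
        print(n,u,v,'tab z',np.nanmedian(c[~m,2]),'obj mean',c[m].mean(0),'min',c[m].min(0),'max',c[m].max(0),'n',m.sum())
E
```

```text
scene 335 252 tab z -2.6802618404264678e-05 obj mean [0.51009707 0.02632901 0.05129703] min [ 0.33164357 -0.1038232   0.01200176] max [0.56371451 0.10928568 0.14233943] n 1472
scene 240 243 tab z -0.00010956106217036021 obj mean [ 0.52086181 -0.21705312  0.03461396] min [ 0.5027213  -0.23539368  0.01201167] max [ 0.53787058 -0.20033247  0.05112914] n 132
scene 397 281 tab z 3.091852074599277e-05 obj mean [0.54824865 0.196047   0.03979313] min [0.50872032 0.17210329 0.01244723] max [0.68105081 0.21700199 0.09892905] n 388
top 310 270 tab z -1.6071800202910325e-06 obj mean [0.5086264  0.03485381 0.05549859] min [ 0.46199137 -0.01304893  0.01205956] max [0.56071534 0.10977476 0.14614898] n 762
top 392 269 tab z -3.3703071984581e-05 obj mean [ 0.51899127 -0.21628602  0.03762862] min [ 0.50379627 -0.23210657  0.01295829] max [ 0.53295116 -0.20097713  0.05632205] n 65
top 256 265 tab z 0.00011155162490450454 obj mean [0.52464785 0.19411381 0.04102765] min [0.50339768 0.17315378 0.01210059] max [0.56631205 0.2301624  0.05018862] n 191
```

View pics/crops.png

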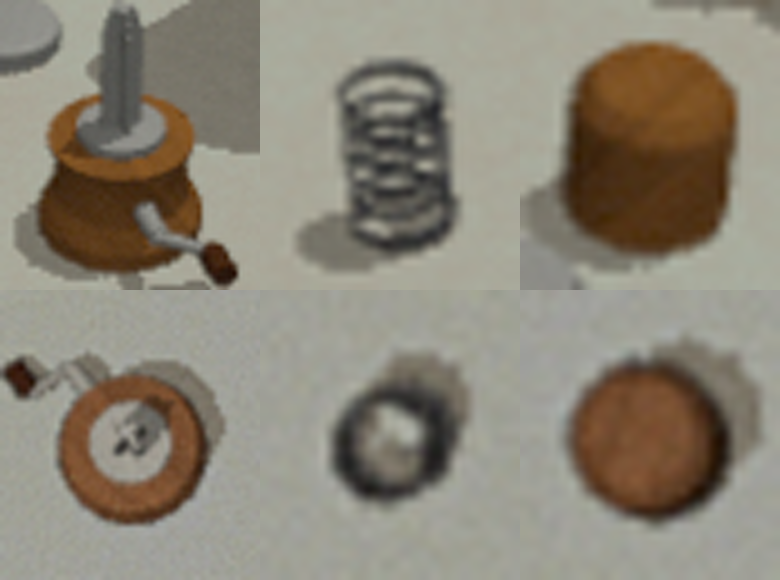

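The crops confirm the choices: the big mill with its crank to the upper left (top view), the wide spring, and the brown wood cap. Next I'll fit axes and yaw from the depth clouds, and look for the tang.

```bash
cat >> h.py <<'E'
def circ(P):
    A=np.c_[2*P,np.ones(len(P))];s=np.linalg.lstsq(A,(P**2).sum(1),rcond=None)[0]
    return s[:2],np.sqrt(s[2]+s[0]**2+s[1]**2)
E
python3 - <<'E'
from h import *
np.set_printoptions(precision=4,suppress=True,linewidth=200)
I={n:np.load('/tmp/%s0.npz'%n) for n in('scene','top')}
W={n:cloud(n,I[n]['d']) for n in I}
def near(n,c,r): return W[n][np.hypot(W[n][...,0]-c[0],W[n][...,1]-c[1])<r]
for n in W:
    m=near(n,(.505,.03),.06)
    for a,b in((.03,.045),(.045,.055),(.055,.061),(.061,.064),(.064,.069),(.07,.10),(.1,.13),(.13,.15)):
        q=m[(m[:,2]>a)&(m[:,2]<b)]
        if len(q)>2: print(n,'mill z',a,b,len(q),q.mean(0),(q.min(0)+q.max(0))/2,np.ptp(q,axis=0))
    # seat ring
    q=m[(m[:,2]>.0645)&(m[:,2]<.068)]
    if len(q)>20:
        h=cv2.convexHull(q[:,:2].astype(np.float32))[:,0]; print(' seat hull circ',circ(h),cv2.minEnclosingCircle(h))
    q=W[n][(np.hypot(W[n][...,0]-.505,W[n][...,1]-.03)>.05)&(np.hypot(W[n][...,0]-.505,W[n][...,1]-.03)<.1)&(W[n][...,2]>.015)]
    print(' crank',len(q),q.mean(0),q.max(0))
    for nm,c,z,r in(('spring',(.52,-.217),.046,.024),('cap',(.525,.194),.040,.03)):
        q=near(n,c,r);top=q[(q[:,2]>z)];h=cv2.convexHull(top[:,:2].astype(np.float32))[:,0]
        print(n,nm,'zmax',top[:,2].max(),np.percentile(top[:,2],80),'circ',circ(top[:,:2]),'mec',cv2.minEnclosingCircle(h),len(top))
        lo=q[(q[:,2]>.004)]; print('   all mid',(lo.min(0)+lo.max(0))/2,np.ptp(lo,axis=0))
print('top spring z mm');print((W['top'][261:279,384:402,2]*1000).round().astype(int))
print('scene spring z mm');print((W['scene'][230:258,231:250,2]*1000).round().astype(int))
o=observe();print(cv2.Rodrigues(o['orientation'])[0])
E
```

```text
scene mill z 0.03 0.045 180 [0.5361 0.0408 0.038 ] [0.5256 0.0333 0.0374] [0.0599 0.0715 0.0148]
scene mill z 0.045 0.055 61 [0.5363 0.0383 0.0498] [0.5283 0.0328 0.05  ] [0.0362 0.0676 0.0099]
scene mill z 0.055 0.061 247 [0.5183 0.0303 0.059 ] [0.5075 0.028  0.058 ] [0.0799 0.0788 0.006 ]
scene mill z 0.061 0.064 110 [0.5156 0.0336 0.0621] [0.5095 0.0287 0.0625] [0.0742 0.0769 0.003 ]
scene mill z 0.064 0.069 115 [0.5122 0.0297 0.0662] [0.5096 0.0242 0.0664] [0.048  0.0551 0.0049]
scene mill z 0.07 0.1 97 [0.5106 0.0291 0.0849] [0.5095 0.028  0.085 ] [0.0191 0.0208 0.0299]
scene mill z 0.1 0.13 107 [0.5103 0.0289 0.1153] [0.5085 0.0276 0.1148] [0.0229 0.0211 0.0295]
scene mill z 0.13 0.15 40 [0.5098 0.0283 0.1367] [0.5079 0.0283 0.1362] [0.0161 0.0151 0.0123]
 seat hull circ (array([0.5083, 0.0286]), np.float64(0.023916176140659235)) ((0.5085157155990601, 0.029218295589089394), 0.025313783437013626)
 crank 115 [0.5518 0.083  0.0284] [0.5637 0.1093 0.0421]
scene spring zmax 0.05112913689929677 0.05031590496088523 circ (array([ 0.5195, -0.218 ]), np.float64(0.014475642320616986)) mec
[... 19636 characters left out ...]
3                    0                   -3                    2
                    -2]
 [                  -3                   -3                   -1                    0                   -3                    1                    0                    4                    0
                     0                    1                   -1                    0                    0                   -3                   -3                   -2                    2
                     0]]
[[-0.9313  0.3642 -0.0004]
 [ 0.3642  0.9313 -0.001 ]
 [ 0.     -0.0011 -1.    ]]<stdin>:21: RuntimeWarning: invalid value encountered in cast
<stdin>:22: RuntimeWarning: invalid value encountered in cast
```

```bash
python3 - <<'E'
from h import *
np.set_printoptions(precision=4,suppress=True,linewidth=200)
A={}
for n in('scene','top'):
    L=[grab(n) for _ in range(14)]
    p=np.mean([l[0].astype(float) for l in L],0);D=np.array([l[1] for l in L]);D[D==0]=np.nan
    d=np.nanmedian(D,0);A[n]=(p,d);np.savez('/tmp/%s1.npz'%n,p=p,d=d)
def crop(n,u,v,w,s=(390,390)):
    c=A[n][0][v-w:v+w,u-w:u+w];c=np.clip((c-c.min())/(c.max()-c.min())*255,0,255).astype(np.uint8);return cv2.resize(c,s,interpolation=cv2.INTER_CUBIC)
im=np.hstack([crop('top',392,269,10),crop('scene',240,246,15)])
cv2.imwrite('pics/tang.png',im[:,:,::-1])
W={n:cloud(n,A[n][1]) for n in A}
for n in W:
    w=W[n];r=np.hypot(w[...,0]-.508,w[...,1]-.029)
    q=w[(r>.068)&(r<.095)&(w[...,2]>.015)&(w[...,1]>.05)];e=q[:,:2]-[.508,.029];print(n,'crank yaw by pts',np.degrees(np.median(np.arctan2(e[:,1],e[:,0]))),len(q))
    q=w[(r<.02)&(w[...,2]>.139)];print('tip',q.mean(0),len(q))
    q=w[(r<.028)&(w[...,2]>.0645)&(w[...,2]<.0675)];h=cv2.convexHull(q[:,:2].astype(np.float32))[:,0];print('seat',circ(h),cv2.minEnclosingCircle(h))
    q=w[(np.hypot(w[...,0]-.5193,w[...,1]+.217)<.022)&(w[...,2]>.047)];print('spring',circ(q[:,:2]),q[:,2].mean())
    rc=np.hypot(w[...,0]-.527,w[...,1]-.195)
    q=w[(rc<.03)&(w[...,2]>.0425)];h=cv2.convexHull(q[:,:2].astype(np.float32))[:,0];print('cap',circ(h),q.mean(0),q[:,2].max(),len(q))
    q=w[(rc<.035)&(w[...,2]>.005)&(w[...,2]<.033)];print('capside',circ(q[:,:2]),len(q))
print('top');z=W['top'][262:279,385:401,2];print(np.nan_to_num(z*1000).round().astype(int))
E
```

```text
scene crank yaw by pts 56.52047434649045 61
tip [0.5071 0.0281 0.1404] 15
seat (array([0.5075, 0.0283]), np.float64(0.02341867064752255)) ((0.5073367953300476, 0.028301218524575233), 0.024016594514250755)
spring (array([ 0.5197, -0.2184]), np.float64(0.014626758389370508)) 0.04896734694294612
cap (array([0.5272, 0.1943]), np.float64(0.017828642380973415)) [0.528  0.1947 0.0445] 0.04565348186284801 128
capside (array([0.5259, 0.1941]), np.float64(0.022470862725881925)) 180
top crank yaw by pts 60.24814324664299 40
tip [0.5078 0.0303 0.141 ] 12
seat (array([0.5072, 0.0302]), np.float64(0.023115095519856507)) ((0.5070404410362244, 0.02998824045062065), 0.0240235086530447)
spring (array([ 0.5192, -0.2164]), np.float64(0.014432471326446254)) 0.04973145955029957
cap (array([0.5266, 0.1953]), np.float64(0.018132556432570952)) [0.526  0.1951 0.0449] 0.04765432261235003 118
capside (array([0.5263, 0.1963]), np.float64(0.02283293961030373)) 20
top
[[ 2  0 -2  1 -1  0 -1 -1  0 -1  0  0 -1  0  0  1]
 [ 1 -1 -2 -1 -2  0 -1  0  1  1  1 -1 -1  2  1  1]
 [ 0  2  1  1  1 48 50 50 50 50 49  2  2  0  0 -1]
 [-1  1 -1  0 49 47 13 14 24 32 41 49 -1  1  0  1]
 [-1  0  6 49 49  0  1 -1  5 15 33 41 49 -1  0  0]
 [-1  0 26 49  0  0  2 -1  2  5 12 29 48 -3  1  0]
 [-1  6 36 51  0 -2 -1  2  0 -1 10 22 41 51 -2 -2]
 [ 0 16 37 52  2  0  0  0  0  0  0 23 43 50 -1 -1]
 [ 1  8 36 50 -2 -1 -1  0  4  3  1 20 49  1  0  0]
 [-1  9 26 48 51  0 -1 -1 -1 -2  9 29 50  0 -2 -1]
 [ 1  2 18 35 52 50  0  1 -1  1 30 50 -2  0  0  0]
 [ 1 -1  8 18 36 49 50 50 51 51 48 -1  2  1  0  0]
 [ 0 -1 -1  3 15 27 35 41 38  1  2  0  0  1  0  0]
 [ 0  0  1  0  0 -2  0 -1  0  2 -1 -1  0  0  0  1]
 [ 0  1  0  0  1  0  0  0  0  0 -1  1  1  1  1 -1]
 [ 0 -1 -1  0  2 -1  1 -1 -2  0  1  0  0 -2  0  1]
 [ 1  0 -2  0  1  1  0  1  1  0  1  0 -1  2  1  0]]
```

View pics/tang.png

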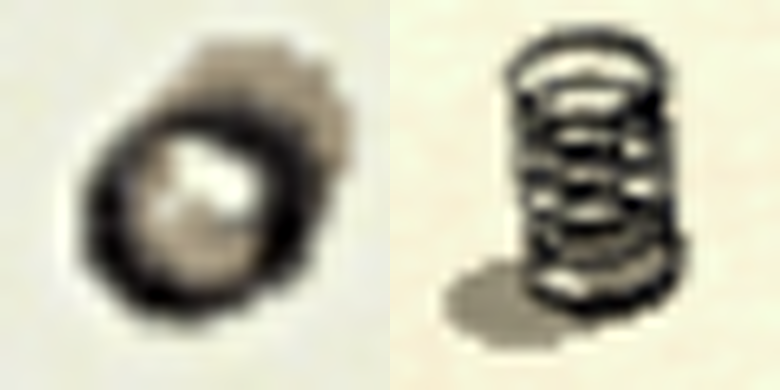

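The averaged top view shows a dark spur inside the lower coil near px (393.5,270), 3–4 mm high: probably the tang. I'll work out its angle and check the fins in an enlarged averaged crop.

```bash
python3 - <<'E'
from h import *
np.set_printoptions(precision=4,suppress=True,linewidth=200)
A={n:np.load('/tmp/%s1.npz'%n) for n in('scene','top')}
c=np.array([.5192,-.2164])
for u,v in((393,270),(394,270),(393.5,270.2),(394,271)):
    e=atz('top',u,v,.002)[:2]-c;print(u,v,np.hypot(*e),np.degrees(np.arctan2(e[1],e[0])))
w=A['top']['p'].sum(2)/3
print(w[263:275,386:400].round().astype(int))
def crop(n,u,v,w,s=(390,390)):
    c=A[n]['p'][v-w:v+w,u-w:u+w];c=np.clip((c-c.min())/(c.max()-c.min())*255,0,255).astype(np.uint8);return cv2.resize(c,s,interpolation=cv2.INTER_CUBIC)
cv2.imwrite('pics/fins.png',np.hstack([crop('top',305,268,24),crop('scene',335,238,20)])[:,:,::-1])
# crank points in body-relative polar
for n,c0 in(('scene',(.5075,.0283)),('top',(.5075,.0302))):
    W=cloud(n,A[n]['d']);e=W[...,:2]-c0;r=np.hypot(e[...,0],e[...,1]);a=np.degrees(np.arctan2(e[...,1],e[...,0]))
    for lo in(.048,.055,.062,.069,.076,.083):
        m=(r>lo)&(r<lo+.007)&(W[...,2]>.012)&(a>20)&(a<90);print(n,lo,m.sum(),np.median(a[m]),np.median(W[...,2][m]))
E
```

```text
393 270 0.0075449836075413374 -94.59348546463778
394 270 0.010590101985466805 -93.02408429517794
393.5 270.2 0.009125501570881303 -97.52613662874253
394 271 0.011174082914689017 -108.94057853935618
[[157 158 161 160 135 116  99  95  93 108 111 107 110 149]
 [159 161 159 133  96  79  72  70  70  88  93 105 110 122]
 [163 158 119  82  59  55  50  48  46  54  69  78 106 114]
 [160 118  77  71 101 139 123  79  51  44  46  68 103 114]
 [139  78  69  81 110 155 160 152 119  67  43  54  74 111]
 [103  52  78 103 117 152 161 166 158  88  47  49  75 141]
 [ 86  35  70 111 144 133 128 154 141  77  40  51  86 150]
 [ 90  46  69 109 127 117 109 104  93  60  32  49 115 155]
 [ 86  36  52  86 110 115 109 106 105  58  32  70 143 160]
 [103  50  42  72  85 110 115 110  93  45  52  87 151 160]
 [151  93  47  43  50  78  83  76  67  72  89 137 157 160]
 [163 149  89  46  36  41  49  58  82 137 149 159 160 159]]
scene 0.048 9 36.249567685813865 0.03898871240063129
scene 0.055 21 36.919143257947496 0.03554610872221986
scene 0.062 26 49.019707946147335 0.029706482944824808
scene 0.069 13 57.61438883260078 0.026222715002929164
scene 0.076 14 56.12190327077617 0.026523481592409692
scene 0.083 28 55.81142673642461 0.023561574842153765
top 0.048 8 38.221511987488825 0.03927607012084777
top 0.055 15 42.06375704024848 0.03588949958565779
top 0.062 17 53.703157963316144 0.02986261255926581
top 0.069 11 61.35240844261706 0.026763422284026284
top 0.076 13 59.69016999361523 0.026205899990495274
top 0.083 12 57.84235305935452 0.026570476623856032
```

View pics/fins.png

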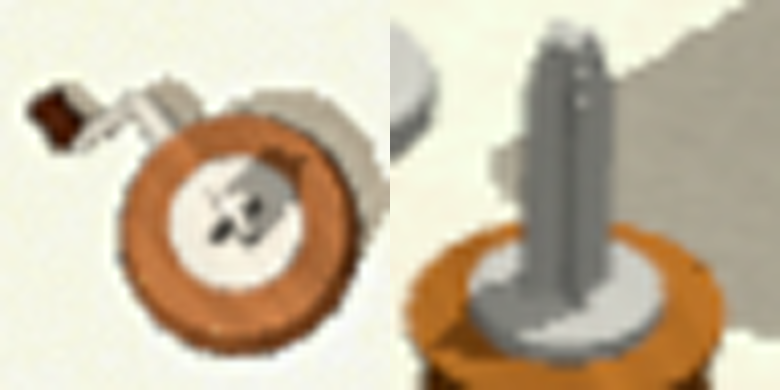

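The arm of the crank leaves the body at about 37–38° before it bends. The step glints on the near fin agree, so the fins sit at about 38° mod 90 and the gaps at about −97°. The tang reads about −95°, already in a gap.

Measured: spring (0.5194,−0.2174), mill (0.5075,0.0292, seat 0.066, tip 0.141), cap (0.5265,0.195). Moving.

drive_tool:
  commands:
    - [8.5,3.5,-3.5,0,0]
    - [8.5,3.5,-3.5,0,0]
    - [8.5,3.5,-3.5,0,0]
    - [8.5,3.5,-3.5,0,0]
    - [8.5,3.5,-3.5,0,0]
    - [8.5,3.5,-3.5,0,0]
    - [8.5,3.5,-3.5,0,0]
    - [8.5,3.5,-3.5,0,0]

```text
time_s: 2.3
tcp_pos: [0.518, 0.3237, 0.2315]
orientation: [0.582, 3.087, 0.0]
force: [0.5, 1.4, -0.1]
gripper_width: 0.0851
gripper_force: 0.0
```

drive_tool:
  commands:
    - [8.5,0,-4.9,0,0]
    - [8.5,0,-4.9,0,0]
    - [8.5,0,-4.9,0,0]
    - [8.5,0,-4.9,0,0]
    - [8.5,0,-4.9,0,0]
    - [8.5,0,-4.9,0,0]
    - [8.5,0,-4.9,0,0]
    - [8.5,0,-4.9,0,0]

```text
time_s: 3.1
tcp_pos: [0.5165, -0.0686, 0.2316]
orientation: [0.582, 3.087, 0.0]
force: [0.9, -0.4, -0.8]
gripper_width: 0.0848
gripper_force: 0.0
```

drive_tool:
  commands:
    - [8.5,0.1,-4.9,0,0]
    - [8.5,0.1,-4.9,0,0]
    - [8.5,0.1,-4.9,0,0]
    - [8.5,0,-0.2,-4,0]
    - [8.5,0,0,-4,0]
    - [8.5,0,0,-4,0]
    - [8.5,0,0,-2,0]
    - [8.5,0,0,0,0]

```text
time_s: 3.9
tcp_pos: [0.518, -0.2149, 0.0887]
orientation: [-0.582, -3.083, -0.002]
force: [-1.3, 0.2, 0.5]
gripper_width: 0.085
gripper_force: 0.0
```

drive_tool:
  commands:
    - [8.5,0.1,-0.2,0,0]
    - [8.5,0,0,0,0]
    - [8.5,0,0,-2,0]
    - [8.5,0,0,-2,0]
    - [8.5,0,0,-2,0]
    - [8.5,0,0,-1.4,0]
    - [8.5,0,0,0,0]
    - [8.5,0,0,0,0]

```text
time_s: 4.7
tcp_pos: [0.5212, -0.2178, 0.0181]
orientation: [0.582, 3.086, -0.0]
force: [-0.5, -0.1, -0.8]
gripper_width: 0.0852
gripper_force: 0.0
```

drive_tool:
  commands:
    - [8.5,-0.15,0,-0.4,0]
    - [8.5,0,0,0,0]
    - [8.5,0,0,0,0]
    - [2.5,0,0,0,0]
    - [2.5,0,0,0,0]
    - [2.5,0,0,0,0]
    - [2.5,0,0,0,0]
    - [2.5,0,0,0,0]

```text
time_s: 5.5
tcp_pos: [0.5193, -0.2176, 0.0135]
orientation: [0.582, 3.087, 0.0]
force: [-0.6, 0.7, 5.3]
gripper_width: 0.0302
gripper_force: 58.7
```

drive_tool:
  commands:
    - [2.5,0,0,2,0]
    - [2.5,0,0,4,0]
    - [2.5,0,0,4.5,0]
    - [2.5,0,0,4.5,0]
    - [2.5,0,0,2,0]
    - [2.5,0,3,0,0]
    - [2.5,-0.4,4,0,0]
    - [2.5,-0.4,4.5,0,0]

```text
time_s: 6.3
tcp_pos: [0.5111, -0.1021, 0.1835]
orientation: [0.585, 3.086, -0.0]
force: [2.0, 0.0, -0.6]
gripper_width: 0.0302
gripper_force: 59.3
```

drive_tool:
  commands:
    - [2.5,-0.4,4.5,0,0]
    - [2.5,0,4.5,0,0]
    - [2.5,0,3,0,0]
    - [2.5,0,1.2,0,0]
    - [2.5,0,0,0,0]
    - [2.5,0,0,0,0]
    - [2.5,0,0,0,0]
    - [2.5,0,0,0,0]

```text
time_s: 7.1
tcp_pos: [0.5073, 0.0283, 0.1833]
orientation: [-0.584, -3.087, 0.0]
force: [-0.2, 0.1, -0.3]
gripper_width: 0.0304
gripper_force: 59.4
```

```bash
python3 - <<'E'
from h import *
np.set_printoptions(precision=4,suppress=True,linewidth=200)
A={}
for n in('scene','top'):
    L=[grab(n) for _ in range(6)]
    p=np.mean([l[0].astype(float) for l in L],0);D=np.array([l[1] for l in L]);D[D==0]=np.nan
    A[n]=(p,np.nanmedian(D,0));np.savez('/tmp/%s2.npz'%n,p=p,d=A[n][1])
def crop(n,u,v,w,s=(390,390)):
    return cv2.resize(np.clip(A[n][0][v-w:v+w,u-w:u+w]*1.3,0,255).astype(np.uint8),s,interpolation=cv2.INTER_CUBIC)
cv2.imwrite('pics/held.png',np.hstack([crop('top',308,268,30),crop('scene',335,220,40)])[:,:,::-1])
print(observe()['tcp_pos'],observe()['force'],observe()['gripper_width'])
E
```

```text
[0.5072 0.0294 0.1833] [0.3993 0.528  0.0023] 0.030189247507551403
```

View pics/held.png

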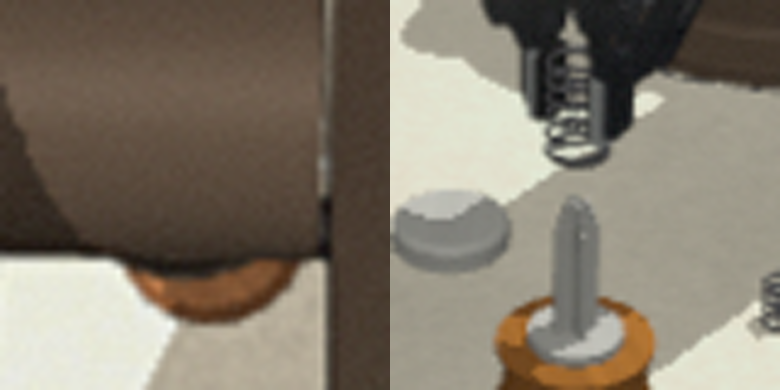

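The top view is blocked by the arm. The scene view shows the spring held upright, its centre at crop x≈577 over the spindle at ≈576, so it is aligned. Descending gently.

drive_tool:
  commands:
    - [2.5,0,0,-1.3,0]
    - [2.5,0,0,-1.2,0]
    - [2.5,0,0,-0.3,0]
    - [2.5,0,0,-0.2,0]
    - [2.5,0,0,-0.2,0]
    - [2.5,0,0,-0.2,0]
    - [2.5,0,0,0,0]
    - [2.5,0,0,0,0]

```text
time_s: 8.5
tcp_pos: [0.5073, 0.0294, 0.1495]
orientation: [0.582, 3.087, 0.0]
force: [-0.6, 1.0, 0.1]
gripper_width: 0.0305
gripper_force: 59.4
```

drive_tool:
  commands:
    - [2.5,0,0,-0.2,0]
    - [2.5,0,0,-0.2,0]
    - [2.5,0,0,-0.1,0]
    - [2.5,0,0,-0.1,0]
    - [2.5,0,0,-0.1,0]
    - [2.5,0,0,-0.1,0]
    - [2.5,0,0,0,0]
    - [2.5,0,0,0,0]

```text
time_s: 9.3
tcp_pos: [0.5072, 0.0294, 0.1413]
orientation: [0.582, 3.087, 0.0]
force: [-0.4, 0.3, -0.2]
gripper_width: 0.0302
gripper_force: 59.4
```

drive_tool:
  commands:
    - [2.5,0,0,-0.2,0]
    - [2.5,0,0,-0.2,0]
    - [2.5,0,0,-0.2,0]
    - [2.5,0,0,-0.2,0]
    - [2.5,0,0,-0.2,0]
    - [2.5,0,0,-0.2,0]
    - [2.5,0,0,0,0]
    - [2.5,0,0,0,0]

```text
time_s: 10.1
tcp_pos: [0.5072, 0.0294, 0.1293]
orientation: [-0.582, -3.087, 0.0]
force: [1.0, -0.5, -0.1]
gripper_width: 0.0302
gripper_force: 59.4
```

drive_tool:
  commands:
    - [2.5,0,0,-0.5,0]
    - [2.5,0,0,-0.5,0]
    - [2.5,0,0,-0.5,0]
    - [2.5,0,0,-0.5,0]
    - [2.5,0,0,-0.5,0]
    - [2.5,0,0,-0.5,0]
    - [2.5,0,0,-0.5,0]
    - [2.5,0,0,0,0]

```text
time_s: 10.9
tcp_pos: [0.5068, 0.0293, 0.0936]
orientation: [-0.582, -3.086, 0.0]
force: [0.2, -0.4, -1.1]
gripper_width: 0.0297
gripper_force: 59.4
```

drive_tool:
  commands:
    - [2.5,0,0,-0.3,0]
    - [2.5,0,0,-0.2,0]
    - [2.5,0,0,-0.2,0]
    - [2.5,0,0,-0.2,0]
    - [2.5,0,0,-0.1,0]
    - [2.5,0,0,-0.1,0]
    - [2.5,0,0,0,0]
    - [2.5,0,0,0,0]

```text
time_s: 11.7
tcp_pos: [0.5072, 0.0293, 0.0833]
orientation: [-0.582, -3.087, 0.0]
force: [-0.0, 0.4, -0.6]
gripper_width: 0.0302
gripper_force: 59.4
```

Bottom is about 4 mm above the seat with no contact. The last bit goes 1 mm at a time.

drive_tool:
  commands:
    - [2.5,0,0,-0.1,0]
    - [2.5,0,0,-0.1,0]
    - [2.5,0,0,-0.05,0]
    - [2.5,0,0,-0.05,0]
    - [2.5,0,0,0,0]
    - [2.5,0,0,0,0]
    - [2.5,0,0,0,0]
    - [2.5,0,0,0,0]

```text
time_s: 12.5
tcp_pos: [0.5072, 0.0294, 0.0803]
orientation: [0.582, 3.087, -0.0]
force: [-0.0, -0.4, -0.3]
gripper_width: 0.0299
gripper_force: 59.4
```

drive_tool:
  commands:
    - [2.5,0,0,-0.05,0]
    - [2.5,0,0,-0.05,0]
    - [2.5,0,0,-0.05,0]
    - [2.5,0,0,0,0]
    - [2.5,0,0,0,0]
    - [2.5,0,0,0,0]
    - [2.5,0,0,0,0]
    - [2.5,0,0,0,0]

```text
time_s: 13.3
tcp_pos: [0.5074, 0.0293, 0.0794]
orientation: [0.582, 3.087, 0.0]
force: [-3.1, 0.2, 15.7]
gripper_width: 0.0301
gripper_force: 60.9
```

Contact of 15.7 N at the expected seat height: the spring is home. Releasing and lifting.

drive_tool:
  commands:
    - [8.5,0,0,0.05,0]
    - [8.5,0,0,0,0]
    - [8.5,0,0,0,0]
    - [8.5,0,0,0,0]
    - [8.5,0,0,0,0]
    - [8.5,0,0,0,0]
    - [8.5,0,0,1,0]
    - [8.5,0,0,2,0]

```text
time_s: 14.1
tcp_pos: [0.5063, 0.0293, 0.1091]
orientation: [-0.582, -3.085, 0.001]
force: [0.7, -0.4, 0.1]
gripper_width: 0.0853
gripper_force: 0.0
```

drive_tool:
  commands:
    - [8.5,0,0,4,0]
    - [8.5,0,0,4.5,0]
    - [8.5,0.2,2.5,2,0]
    - [8.5,0.4,4.5,0,0]
    - [8.5,0.4,4.5,0,0]
    - [8.5,0.4,4,0,0]
    - [8.5,0.4,1,0,0]
    - [8.5,0,0,0,0]

```text
time_s: 14.9
tcp_pos: [0.5254, 0.1958, 0.2148]
orientation: [0.578, 3.087, 0.001]
force: [0.3, 0.1, -0.3]
gripper_width: 0.0849
gripper_force: 0.0
```

```bash
python3 - <<'E'
from h import *
np.set_printoptions(precision=4,suppress=True,linewidth=200)
A={}
for n in('scene','top'):
    L=[grab(n) for _ in range(5)]
    p=np.mean([l[0].astype(float) for l in L],0);D=np.array([l[1] for l in L]);D[D==0]=np.nan
    A[n]=(p,np.nanmedian(D,0))
def crop(n,u,v,w,s=(390,390)):
    return cv2.resize(np.clip(A[n][0][v-w:v+w,u-w:u+w]*1.3,0,255).astype(np.uint8),s,interpolation=cv2.INTER_CUBIC)
cv2.imwrite('pics/home.png',np.hstack([crop('top',308,268,30),crop('scene',345,245,45)])[:,:,::-1])
for n in A:
    w=cloud(n,A[n][1]);r=np.hypot(w[...,0]-.5075,w[...,1]-.029)
    q=w[(r<.022)&(r>.0115)&(w[...,2]>.112)&(w[...,2]<.12)];print(n,'spring top',circ(q[:,:2]),q[:,2].mean(),len(q))
    rc=np.hypot(w[...,0]-.527,w[...,1]-.195);q=w[(rc<.03)&(w[...,2]>.042)&(w[...,2]<.05)];print('cap',len(q),q.mean(0))
print(observe()['tcp_pos'],observe()['force'],observe()['gripper_width'])
E
```

```text
scene spring top (array([0.5088, 0.0298]), np.float64(0.013791499878042502)) 0.11566211778794294 27
cap 138 [0.529  0.1946 0.0443]
top spring top (array([0.5073, 0.0303]), np.float64(0.014570528743562587)) 0.11556980219597723 33
cap 0 [nan nan nan]
[0.5253 0.1938 0.2143] [ 0.4954 -0.0846  0.1616] 0.08498023311131239<stdin>:14: RuntimeWarning: Mean of empty slice.
  ret = um.true_divide(
```

View pics/home.png

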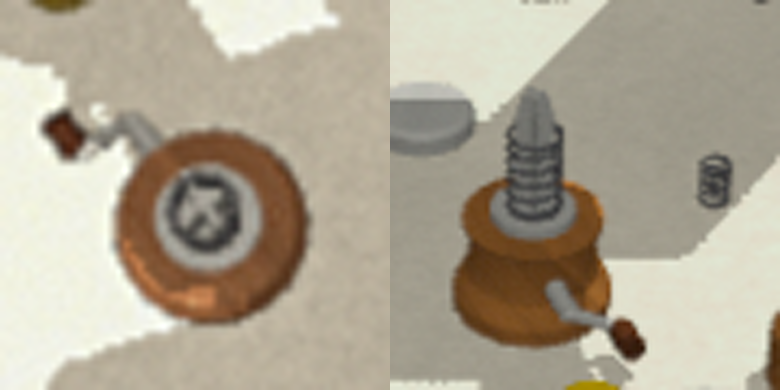

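Spring seated (ring top at 0.1157, centred on the spindle). Now the cap.

drive_tool:
  commands:
    - [8.5,0.1,0.1,-2,0]
    - [8.5,0,0,-4.5,0]
    - [8.5,0,0,-4.5,0]
    - [8.5,0,0,-3,0]
    - [8.5,0,0,-1,0]
    - [8.5,0,0,0,0]
    - [8.5,0,0,0,0]
    - [8.5,0,0,0,0]

```text
time_s: 16.2
tcp_pos: [0.5274, 0.1957, 0.066]
orientation: [0.582, 3.085, 0.002]
force: [-0.1, 0.8, -0.8]
gripper_width: 0.0852
gripper_force: 0.0
```

drive_tool:
  commands:
    - [8.5,-0.1,0,-2,0]
    - [8.5,0,0,-2,0]
    - [8.5,0,0,-1.5,0]
    - [8.5,0,0,-0.5,0]
    - [8.5,0,0,0,0]
    - [8.5,0,0,0,0]
    - [4,0,0,0,0]
    - [4,0,0,0,0]

```text
time_s: 17.0
tcp_pos: [0.5256, 0.1955, 0.0049]
orientation: [0.582, 3.086, 0.001]
force: [0.1, -0.8, -0.2]
gripper_width: 0.0585
gripper_force: 0.0
```

drive_tool:
  commands:
    - [4,0,0,0,0]
    - [4,0,0,0,0]
    - [4,0,0,0,0]
    - [4,0,0,0,0]
    - [4,0,0,0,0]
    - [4,0,0,0,0]
    - [4,0,0,0,0]
    - [4,0,0,0,0]

```text
time_s: 17.8
tcp_pos: [0.5255, 0.1955, 0.0051]
orientation: [0.582, 3.086, 0.001]
force: [-1.4, -0.7, 12.5]
gripper_width: 0.0437
gripper_force: 60.1
```

Grip is on the cap. Lifting and carrying it over.

drive_tool:
  commands:
    - [4,0,0,1.5,0]
    - [4,0,0,3.5,0]
    - [4,0,0,4.5,0]
    - [4,0,0,4.5,0]
    - [4,0,0,3.5,0]
    - [4,0,0,1,0]
    - [4,0,-1.5,0,0]
    - [4,-0.5,-3,0,0]

```text
time_s: 18.6
tcp_pos: [0.5202, 0.1504, 0.1892]
orientation: [0.579, 3.087, 0.0]
force: [0.7, -0.3, -0.6]
gripper_width: 0.0435
gripper_force: 61.7
```

drive_tool:
  commands:
    - [4,-0.7,-4,0,0]
    - [4,-0.7,-4,0,0]
    - [4,0,-3,0,0]
    - [4,0,-1,0,0]
    - [4,0,0,0,0]
    - [4,0,0,0,0]
    - [4,0,0,0,0]
    - [4,0,0,0,0]

```text
time_s: 19.4
tcp_pos: [0.5062, 0.0312, 0.1891]
orientation: [-0.58, -3.087, 0.0]
force: [0.1, -0.2, -0.6]
gripper_width: 0.0438
gripper_force: 61.7
```

```bash
python3 - <<'E'
from h import *
np.set_printoptions(precision=4,suppress=True,linewidth=200)
L=[grab('scene') for _ in range(4)]
p=np.mean([l[0].astype(float) for l in L],0)
D=np.array([l[1] for l in L]);D[D==0]=np.nan;w=cloud('scene',np.nanmedian(D,0))
hsv=cv2.cvtColor(p.astype(np.uint8),cv2.COLOR_RGB2HSV)
m=(hsv[...,0]<18)&(hsv[...,1]>110)&(np.hypot(w[...,0]-.507,w[...,1]-.029)<.04)&(w[...,2]>.15)
q=w[m];print('cap held',len(q),q.mean(0),q.min(0),q.max(0),circ(q[:,:2]))
cv2.imwrite('pics/cap.png',cv2.resize(np.clip(p[170:290,270:400]*1.3,0,255).astype(np.uint8),(520,480),interpolation=cv2.INTER_CUBIC)[:,:,::-1])
o=observe();print(o['tcp_pos'],o['force'],o['gripper_width'])
E
```

```text
cap held 340 [0.5224 0.0303 0.2219] [0.4918 0.0085 0.1857] [0.5468 0.0495 0.5302] (array([0.5159, 0.0288]), np.float64(0.015124446558916482))
[0.5062 0.0308 0.1893] [-0.3043  0.0153 -0.9566] 0.04347944501907936
```

View pics/cap.png

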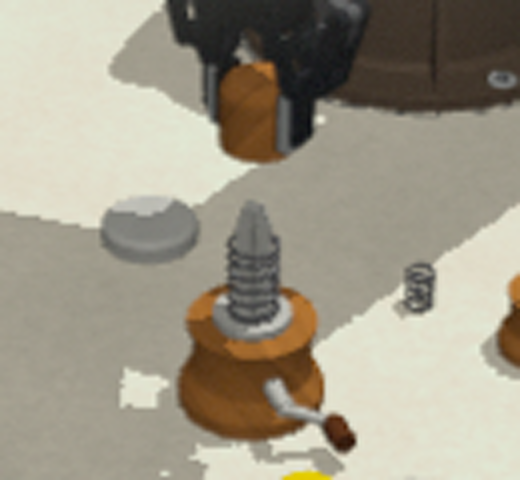

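The cap is held upright, centred over the spindle (crop x≈253). Descending.

drive_tool:
  commands:
    - [4,0,-0.1,-1.5,0]
    - [4,0,0,-1.5,0]
    - [4,0,0,-0.5,0]
    - [4,0,0,-0.4,0]
    - [4,0,0,-0.4,0]
    - [4,0,0,-0.4,0]
    - [4,0,0,0,0]
    - [4,0,0,0,0]

```text
time_s: 20.4
tcp_pos: [0.5063, 0.0294, 0.1424]
orientation: [0.582, 3.087, 0.0]
force: [-0.1, 0.3, 0.0]
gripper_width: 0.0437
gripper_force: 61.7
```

drive_tool:
  commands:
    - [4,0,0,-0.3,0]
    - [4,0,0,-0.3,0]
    - [4,0,0,-0.3,0]
    - [4,0,0,-0.2,0]
    - [4,0,0,-0.2,0]
    - [4,0,0,-0.2,0]
    - [4,0,0,0,0]
    - [4,0,0,0,0]

```text
time_s: 21.2
tcp_pos: [0.5062, 0.0293, 0.1273]
orientation: [-0.582, -3.087, 0.0]
force: [-0.5, -0.0, 0.5]
gripper_width: 0.0435
gripper_force: 61.7
```

Rim at about 0.122, 6 mm left.

drive_tool:
  commands:
    - [4,0,0,-0.2,0]
    - [4,0,0,-0.1,0]
    - [4,0,0,-0.1,0]
    - [4,0,0,-0.05,0]
    - [4,0,0,-0.05,0]
    - [4,0,0,0,0]
    - [4,0,0,0,0]
    - [4,0,0,0,0]

```text
time_s: 22.0
tcp_pos: [0.5062, 0.0294, 0.1223]
orientation: [0.582, 3.087, 0.0]
force: [-0.6, 0.6, -0.7]
gripper_width: 0.0435
gripper_force: 61.7
```

drive_tool:
  commands:
    - [4,0,0,-0.05,0]
    - [4,0,0,-0.05,0]
    - [4,0,0,-0.05,0]
    - [4,0,0,0,0]
    - [4,0,0,0,0]
    - [4,0,0,0,0]
    - [4,0,0,0,0]
    - [4,0,0,0,0]

```text
time_s: 22.8
tcp_pos: [0.5064, 0.0294, 0.121]
orientation: [0.582, 3.087, 0.0]
force: [-1.1, 0.1, 5.4]
gripper_width: 0.0436
gripper_force: 62.4
```

Contact with the spring top at the expected height. Releasing slowly, then lifting away.

drive_tool:
  commands:
    - [4.6,0,0,0,0]
    - [5,0,0,0,0]
    - [6,0,0,0,0]
    - [8.5,0,0,0,0]
    - [8.5,0,0,0,0]
    - [8.5,0,0,0,0]
    - [8.5,0,0,0,0]
    - [8.5,0,0,0,0]

```text
time_s: 23.6
tcp_pos: [0.5062, 0.0294, 0.1208]
orientation: [-0.582, -3.087, 0.0]
force: [0.5, 0.9, 0.3]
gripper_width: 0.0852
gripper_force: 0.0
```

drive_tool:
  commands:
    - [8.5,0,0,1,0]
    - [8.5,0,0,3,0]
    - [8.5,0,0,4.5,0]
    - [8.5,0,0,4,0]
    - [8.5,0,3,0,0]
    - [8.5,0,4.5,0,0]
    - [8.5,0,4.5,0,0]
    - [8.5,0,3,0,0]

```text
time_s: 24.4
tcp_pos: [0.506, 0.1818, 0.2468]
orientation: [0.581, 3.086, 0.001]
force: [-0.3, -0.4, -1.0]
gripper_width: 0.085
gripper_force: 0.0
```

drive_tool:
  commands:
    - [8.5,0,2,0,0]
    - [8.5,0,0,0,0]
    - [8.5,0,0,0,0]
    - [8.5,0,0,0,0]
    - [8.5,0,0,0,0]
    - [8.5,0,0,0,0]
    - [8.5,0,0,0,0]
    - [8.5,0,0,0,0]

```text
time_s: 25.2
tcp_pos: [0.5063, 0.1991, 0.2458]
orientation: [-0.583, -3.087, 0.0]
force: [-0.7, 0.1, -0.4]
gripper_width: 0.0851
gripper_force: 0.0
```

```bash
python3 - <<'E'
from h import *
np.set_printoptions(precision=4,suppress=True,linewidth=200)
A={}
for n in('scene','top'):
    L=[grab(n) for _ in range(5)]
    p=np.mean([l[0].astype(float) for l in L],0);D=np.array([l[1] for l in L]);D[D==0]=np.nan
    A[n]=(p,np.nanmedian(D,0))
def crop(n,u,v,w,s=(390,390)):
    return cv2.resize(np.clip(A[n][0][v-w:v+w,u-w:u+w]*1.3,0,255).astype(np.uint8),s,interpolation=cv2.INTER_CUBIC)
cv2.imwrite('pics/end.png',np.hstack([crop('top',308,268,30),crop('scene',340,235,45)])[:,:,::-1])
for n in A:
    w=cloud(n,A[n][1]);r=np.hypot(w[...,0]-.5075,w[...,1]-.029)
    q=w[(r<.03)&(w[...,2]>.1585)&(w[...,2]<.166)]
    if len(q)>5:
        h=cv2.convexHull(q[:,:2].astype(np.float32))[:,0];c=q-q.mean(0);print(n,'cap top',circ(h),q.mean(0),len(q),'slope',np.linalg.lstsq(np.c_[c[:,:2]],c[:,2],rcond=None)[0])
    q=w[(r<.03)&(w[...,2]>.12)&(w[...,2]<.149)]
    if len(q)>9: print('side',circ(q[:,:2]),len(q))
o=observe();print(o['time_s'],o['tcp_pos'],o['force'],o['gripper_width'])
E
```

```text
scene cap top (array([0.5089, 0.0283]), np.float64(0.017508515462118582)) [0.5101 0.0291 0.1606] 110 slope [-0.017  -0.0071]
side (array([0.508 , 0.0287]), np.float64(0.021619662848467825)) 199
top cap top (array([0.507 , 0.0319]), np.float64(0.018104159028522467)) [0.507  0.0306 0.1611] 128 slope [ 0.0045 -0.0196]
side (array([0.5073, 0.0306]), np.float64(0.02275313135558075)) 12
25.7 [0.5062 0.1994 0.2458] [-0.0292 -0.334   0.6963] 0.0845765030659261
```

View pics/end.png

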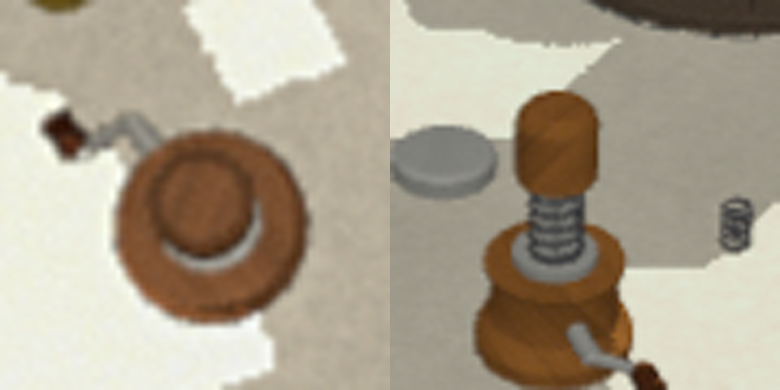

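The cap sits straight on the spring: top at 0.161, centred within about 1 mm, level. Handing in.

```bash
python3 -c "
from cell import sign_off
print(sign_off())"
```

```text
the job is handed in; nothing more can be done
None
```

The spring is threaded fully home on the seat, and the cap rests straight on top of it, released and centred to within about 1 mm in the last pictures; I handed the job in at about 26 s but saw no verdict.

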